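Refit the filter cover of a nail dust collector

TASK

The filter cover of the nail dust collector has been left lying loose on top of it. Fit it: slide it outward until its near edge tips down into the recess, push that edge back under the fixed lip until the whole cover drops level onto the recess floor, then fold the hold-down arm over so that its foot comes down on the cover. Do not disturb the bottles and the brush jar standing around.

Things in the scene. Friction and masses are not known exactly. Their poses are not given: they have to be found in the camera images.
- recess (a point): Centre of the floor of the recess in the top of a white box, the dust collector (fixed, 254 by 152 mm). The floor is 48 mm above the table, 166 mm long (x -83 to +83), 116 mm wide. x points along the collector away from the robot (turned at most 0.3 rad), y left, z up. Walls along both sides, 18 mm thick, rise 25 mm above the floor and guide the cover; they run the collector's whole length.
- lip_tip (a point): Middle of the free edge of the fixed aluminium lip, on its top face. The lip is 4 mm thick and overhangs the recess's near end by 34 mm (x -83 to -49 in the recess's frame); its top is 17 mm and its underside 13 mm above the recess floor. Axes as the recess's.
- deck_edge (a point): Middle of the far top edge of the recess (x +83), where the flat far deck begins, 17 mm above the recess floor and 64 mm long. From here to the lip's free edge the opening is 132 mm. Two dark hinge ears on the deck, 43 mm beyond this edge and 28 mm above the recess floor, stop a cover that is pushed out too far.
- cover_rib (a point): Centre of the upright rib across the middle of the loose filter cover, a slotted aluminium plate 160 (x) by 110 (y) by 6 mm, 0.2 to 0.4 kg; z is the plate's normal. The rib is 12 mm thick (x), 60 mm long (y) and rises 26 mm above the plate; push it from either side or pinch it. This point is 13 mm above the plate's top. Fully home it is 19 mm above the recess floor, within 3 mm of its centre.
- cover_near (a point): Middle of the cover's near edge, on the plate's underside, 80 mm from the rib. At the start the cover lies flat, this edge 6 to 22 mm onto the lip, far edge on the deck. Rib at x above +31 mm in the recess's frame: this edge drops off the lip to the recess floor. Pushed back, it goes under the lip; near rib x +3 mm the far edge leaves the deck and the cover falls level.
- hold_arm (a joint): Angle of the steel hold-down arm, rad: 0 = folded down level with its foot on the cover, 1.57 = upright, 1.9 = leaning back away from the robot against its stop (starts 1.72 to 1.88). Light hinge along the collector's y, at x = +133 mm, z = +29 mm in the recess's frame. Pulled past upright towards the robot it falls shut by its own weight. The arm is 14 mm wide, with a rubber foot 16 mm across under it, 70 mm from the hinge.
- cross_bar (a point): Centre of the cross bar at the free end of the hold-down arm: 10 by 10 mm, 50 mm long across the arm, 86 mm from the hinge.
- polish_a_mid (a point): Mid-height of the clear polish bottle, 36 mm square, 87 mm tall; stays where it is, at the robot's right.
- polish_b_mid (a point): Mid-height of the amber polish bottle, the same size; stays where it is, at the robot's right.
- jar_mid (a point): Centre of the white jar, 76 mm across, 90 mm tall, with brushes up to 190 mm high; stays where it is, at the robot's right.
- practice_hand: Fixed practice hand on a stand at the robot's left, an obstacle: origin on the table under the palm; it reaches 115 mm to -y and 210 mm to +y, 75 mm to either side in x, 100 mm tall.
Mind the look-alikes: they are no part of the job. What is meant by the part that bears cover_rib is not green or orange, and is the smaller of those in its own colour.

How it is judged:
By the outcome, as a careful person would: the job done as asked, in the order asked, and still so for the second after the job is handed in, with the robot touching nothing.
It also fails if it takes over 54 s, if anything falls off the work surface, if the arm or the gripper's body presses on something with over 40 N, if the wrist force passes 120 N, or if a joint passes its speed limit or range.

ROBOT

A 7-joint arm with a two-finger parallel gripper is mounted at the origin on the work surface. World frame = base frame: x ahead of the robot, y to its left, z up, the work surface at z = 0. Lengths are in m, angles in rad, forces in N, time in s.
With the tool pointing down it reaches from about 0.4 to 0.85 m from the base axis. Payload 10.4 kg.
Tool frame: the origin (TCP) lies where the fingers leave the gripper's body, on its centre line; the fingertips stand 70 mm ahead of it and the grasp point (between the pads) lies r.grip_depth ahead of it (r.grip_depth is the distance from the TCP to the grasp point, in m); z points along the fingers, y is the direction in which the jaws open and shut (so a half turn about z gives the same grasp; the last joint's range is limited). The gripper opens to 87 mm and grips with 3 to 60 N. Pads are 19 mm wide; open, the fingers measure 117 mm over their backs; the gripper's body (75 mm by 190 mm) begins 51 mm behind the grasp point.
Start: joints at [-1.298, 0.332, -0.065, 1.46, 0.022, 1.35, -0.088], TCP at [0.182, 0.598, 0.292] pointing down, gripper open.
Joint ranges: [-2.6, 2.6], [-0.5, 2.12], [-1.47, 1.34], [0.16, 2.42], [-1.27, 4.41], [0.06, 2.06], [-2.6, 2.6]. Speed limits (rad/s): [2.22, 2.22, 2.79, 2.79, 3.14, 3.14, 3.14].

INTERFACE

Orientations are given as a unit quaternion [x, y, z, w].
In Python, from bench import monitor, viewer, workorder, nets, r gives the robot as it stands.
- The arm moves only by the tool drive_tool, never from a script. Its argument "plan" is a list of rows, each an object of numbers: "rx", "ry", "rz": the turn, a rotation vector about the tool's x, y, z in units of 360 degrees (1.0 is 360 degrees); "x", "y", "z": the shift along the tool's x, y, z in units of 1000 mm (1.0 is 1000 mm); "fingers": the opening, from 0 (shut) to 1 (fully open). In form: [{"rx": .., "ry": .., "rz": .., "x": .., "y": .., "z": .., "fingers": ..}, ...]. A call has 1 to 12 rows; each row is the pose to reach, as a shift and turn from the pose commanded when the call began, along the tool's axes at that moment, turning the shorter way round; what a row does not reach only later rows make up. A row lasts 1/8 s, in which the tool goes at most 62.5 mm and 10.7 degrees, less where a joint would pass 70% of its speed; a pose out of reach is approached as far as the arm can. A call with a number of a shift or a turn outside -1 to 1 is refused whole. A call with a gripper value outside its range is refused whole. The fingers move at their own pace and stop on an object; "squeeze" is the grip in N (left out, the last holds). Time passes only in rows, so rows that repeat a pose let the fingers close. It gives the time, the measured TCP pose, the force and the opening at its end, in the units of the state.
- monitor.read_state(): the state, without advancing time (a new reading comes with each control period).
- viewer.camera(name): name is "scene" or "top" or "wrist"; returns a dict with "color" (420x560x3 uint8, red, green, blue), "depth" (420x560 float32, m along the optical axis (not along the pixel's ray), 0 where there is no reading), "camera_matrix" (3x3 intrinsics, pixels), "xyz" and "rotation" of the camera in the world. Camera axes: x right, y down, z forward; pixel columns grow to the right and rows downward; lengths in m; the calibration is good to about 2 mm. A picture is of the moment at which its call begins.
- workorder.close_job(): hands the job in, once; it reports no verdict.
Trained networks look in the newest picture that a camera, given by its name, has taken for a name from the list of things; names that differ only in an ending like _2 or _b are one class to them, and where a whole thing is asked for, a point or a joint stands for the part that bears it (a point fixed in the world has none). Each returns a list of dicts, best first, with "confidence" (0 to 1); they miss things now and then, are a little off and sometimes report something else, mostly with a low value. They report only what shows in the picture. A call takes as long as a camera call. They do not tell look-alikes from the thing itself.
- nets.find_in(label, camera): "centre" ([x, y, z] in m, in world coordinates, good to about 4 mm: the middle of the surface that is visible of it).
- nets.regions_of(label, camera): "region" (420x560 bool, what is visible of it).
The state is a dict: "time": time; "joint_positions": joint angles; "joint_vel": joint speeds; "joint_torque": joint torques, N m; "ee_pos": TCP position; "eef_rot": TCP orientation; "ft_force": force on the tool from outside, world axes, zero at the start; "torque": the same for the moment, N m; "width": finger opening in m.
Only numpy, scipy, OpenCV 4.12 (cv2) and the standard library are available. Lean on these libraries where they do the work, as an engineer would, in place of code of your own. Each camera call takes 0.05 s, during which the arm holds its last target.

## Working session

There is one attempt and no reset: what is moved stays moved. The work goes in short steps, Python scripts to look and compute and a tool call to move; the robot and the scene stay as the last step left them, time stands still between calls to the robot, and variables do not carry over. Pictures are saved under pics/ and viewed, and the job is handed in when it is done.

Besides the shell and the picture viewer there is one more tool, called as name(argument=value, ...) on one line, values as JSON. drive_tool: Moves the arm, as the interface text tells. Its arguments: {"type":"object","properties":{"plan":{"type":"array","items":{"type":"object","properties":{"rx":{"type":"number","minimum":-1,"maximum":1},"ry":{"type":"number","minimum":-1,"maximum":1},"rz":{"type":"number","minimum":-1,"maximum":1},"x":{"type":"number","minimum":-1,"maximum":1},"y":{"type":"number","minimum":-1,"maximum":1},"z":{"type":"number","minimum":-1,"maximum":1},"fingers":{"type":"number"}}}},"squeeze":{"type":"number"}},"required":["plan"]}

```bash
mkdir -p pics; ls
cat > h.py <<'E'
import numpy as np, cv2
from bench import monitor, viewer, workorder, nets, r
def save(c,n): cv2.imwrite(f'pics/{n}.png',cv2.cvtColor(c['color'],cv2.COLOR_RGB2BGR))
def cloud(c):
    d=c['depth'];K=np.array(c['camera_matrix']);R=np.array(c['rotation'])
    if R.size==4:
        from scipy.spatial.transform import Rotation as Q; R=Q.from_quat(R).as_matrix()
    v,u=np.mgrid[:420,:560]
    p=np.stack([(u-K[0,2])/K[0,0]*d,(v-K[1,2])/K[1,1]*d,d],-1)
    w=p@R.T+np.array(c['xyz']); w[d==0]=np.nan
    return w
E
python3 - <<'E'
from h import *
s=monitor.read_state(); print(s, r.grip_depth)
for n in('scene','top'):
    c=viewer.camera(n); save(c,n+'0'); np.savez(n+'0.npz',**c)
    for l in ['recess','lip_tip','deck_edge','cover_rib','cover_near','hold_arm','cross_bar','polish_a_mid','jar_mid','practice_hand']:
        print(n,l,[(np.round(q['centre'],3).tolist(),round(q['confidence'],2)) for q in nets.find_in(l,n)])
E
```

```text
pics
{'time': 0.0, 'joint_positions': array([-1.29760164,  0.33286857, -0.0647002 ,  1.4609753 ,  0.02159526,
        1.34988695, -0.08852905]), 'joint_vel': array([-8.33505762e-04, -1.92591742e-04,  6.59361353e-04, -6.26440256e-05,
       -1.89396393e-03,  1.12784299e-03,  1.77032225e-05]), 'joint_torque': array([ 8.88399718e-04, -6.23254395e+01,  2.52722570e-02, -3.89886725e+01,
       -6.13153330e-02,  3.99457233e-02,  1.65635438e-04]), 'ee_pos': array([0.18210086, 0.59757055, 0.2914397 ]), 'eef_rot': array([ 1.47362769e-01,  9.89082248e-01, -7.17516634e-04, -7.49204280e-05]), 'ft_force': array([-0.11623275,  0.13756778,  0.1806392 ]), 'torque': array([-0.0134223 ,  0.00603699,  0.01640055]), 'width': 0.08710115301155491} 0.051
scene recess [([0.58, -0.136, 0.068], 0.7)]
scene lip_tip [([0.581, -0.134, 0.063], 0.65)]
scene deck_edge [([0.585, -0.137, 0.06], 0.77)]
scene cover_rib [([0.23, -0.278, 0.006], 0.97), ([0.524, -0.1, 0.072], 0.94), ([0.499, 0.163, 0.009], 0.84), ([0.248, 0.359, 0.012], 0.59)]
scene cover_near [([0.499, 0.164, 0.008], 0.88), ([0.527, -0.104, 0.071], 0.8), 
[... 322 characters left out ...]
0.534, -0.104, 0.067], 0.64)]
top lip_tip [([0.532, -0.104, 0.069], 0.59)]
top deck_edge [([0.531, -0.102, 0.073], 0.75)]
top cover_rib [([0.494, 0.176, 0.006], 0.85), ([0.234, 0.371, 0.011], 0.82), ([0.508, -0.092, 0.069], 0.71), ([0.223, -0.269, 0.006], 0.69), ([0.7, -0.385, 0.062], 0.41)]
top cover_near [([0.511, -0.096, 0.069], 0.84), ([0.232, 0.372, 0.006], 0.81), ([0.496, 0.176, 0.008], 0.59), ([0.22, -0.271, 0.009], 0.59), ([0.382, -0.341, 0.046], 0.41)]
top hold_arm [([0.647, -0.116, 0.156], 0.49)]
top cross_bar [([0.648, -0.118, 0.155], 0.66)]
top polish_a_mid [([0.383, -0.339, 0.046], 0.51)]
top jar_mid [([0.7, -0.386, 0.061], 0.69)]
top practice_hand [([0.489, 0.482, 0.079], 0.8)]
```

View pics/scene0.png

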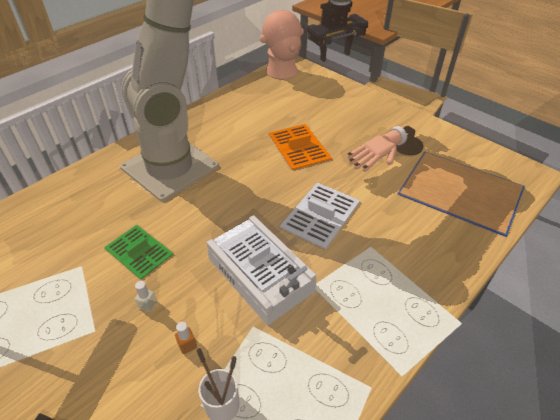

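View pics/top0.png

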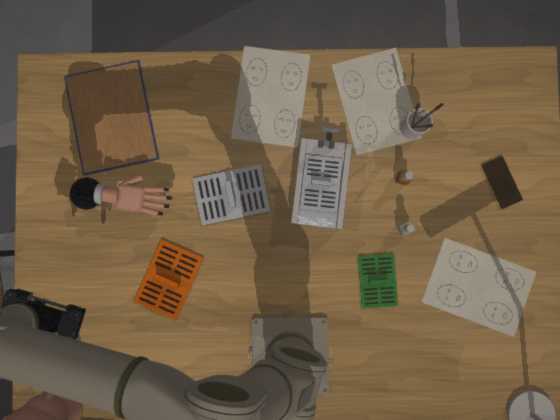

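The smaller grey cover lies on the collector at top px (322,183). The larger grey one at (232,195), the green one and the orange one are look-alikes. The arm leans back, with its cross bar at about (331,128). Next I'll measure the collector frame from depth.

Run:
```python
from h import *
for n in ('top','scene'):
    c=dict(np.load(n+'0.npz')); w=cloud(c)
    m=(abs(w[...,0]-.55)<.2)&(abs(w[...,1]+.11)<.13)
    P=w[m]
    print(n,np.histogram(P[:,2],bins=np.arange(0,.2,.004)))
    # wall tops ~0.073
    t=P[(P[:,2]>.055)&(P[:,2]<.085)].astype(np.float32)
    rc=cv2.minAreaRect(t[:,:2]*1000); print('box',rc)
    print(cv2.boxPoints(rc))
    hi=P[(P[:,2]>.088)]; print('hi',hi.shape)
    for p in hi[np.argsort(hi[:,0])][::max(1,len(hi)//40)]: print(np.round(p,3))
c=dict(np.load('top0.npz'))
im=cv2.cvtColor(c['color'],cv2.COLOR_RGB2BGR)[115:240,270:375]; cv2.imwrite('pics/topcrop.png',cv2.resize(im,None,fx=4.7,fy=4.7,interpolation=2))
```

```text
top (array([2465,  559,   39,    5,    1,    5,    7,    4,    3,    4,   15,
         27,   24,   12,   75,  433,  960, 1458, 1050,  184,   37,   41,
         10,   41,   52,    6,    3,    2,    0,    0,    1,    0,    1,
          0,    0,    2,    1,   23,   16,   29,   41,   15,    3,    0,
          0,    0,    0,    0,    0]), array([0.   , 0.004, 0.008, 0.012, 0.016, 0.02 , 0.024, 0.028, 0.032,
       0.036, 0.04 , 0.044, 0.048, 0.052, 0.056, 0.06 , 0.064, 0.068,
       0.072, 0.076, 0.08 , 0.084, 0.088, 0.092, 0.096, 0.1  , 0.104,
       0.108, 0.112, 0.116, 0.12 , 0.124, 0.128, 0.132, 0.136, 0.14 ,
       0.144, 0.148, 0.152, 0.156, 0.16 , 0.164, 0.168, 0.172, 0.176,
       0.18 , 0.184, 0.188, 0.192, 0.196]))
box ((518.561279296875, -99.50951385498047), (152.5689697265625, 254.79806518554688), 82.32772827148438)
[[ 382.11826   -158.10248  ]
 [ 634.6353    -192.1197   ]
 [ 655.0043     -40.91655  ]
 [ 402.48724     -6.8993225]]
hi (246, 3)
[ 0.508 -0.122  0.096]
[ 0.511 -0.105  0.099]
[ 0.511 -0.117  0.095]
[ 0.514 -0.128  0.097]
[ 0.514 -0.093  0.099]
[ 0.514 -0.09   0.097
[... 2061 characters left out ...]
03  0.09 ]
[ 0.52  -0.097  0.089]
[ 0.521 -0.074  0.096]
[ 0.522 -0.088  0.09 ]
[ 0.523 -0.068  0.096]
[ 0.524 -0.087  0.099]
[ 0.632 -0.121  0.089]
[ 0.634 -0.108  0.155]
[ 0.635 -0.119  0.16 ]
[ 0.637 -0.116  0.094]
[ 0.638 -0.113  0.156]
[ 0.639 -0.117  0.158]
[ 0.641 -0.121  0.149]
[ 0.643 -0.12   0.153]
[ 0.644 -0.121  0.122]
[ 0.646 -0.114  0.154]
[ 0.649 -0.141  0.158]
[ 0.651 -0.14   0.156]
[ 0.653 -0.125  0.164]
[ 0.654 -0.137  0.166]
[ 0.655 -0.124  0.162]
[ 0.655 -0.106  0.166]
[ 0.656 -0.139  0.163]
[ 0.657 -0.101  0.163]
[ 0.658 -0.121  0.161]
[ 0.659 -0.115  0.153]
[ 0.659 -0.139  0.162]
[ 0.66  -0.111  0.164]
[ 0.66  -0.128  0.163]
[ 0.661 -0.106  0.16 ]
[ 0.662 -0.094  0.161]
```

View pics/topcrop.png

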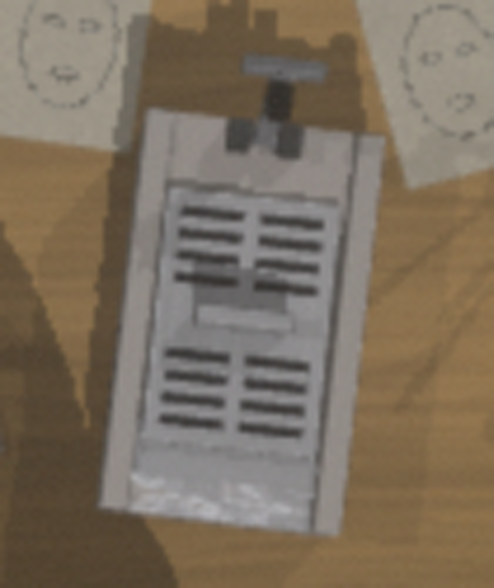

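```bash
cat >> h.py <<'E'
from scipy.spatial.transform import Rotation as Q
A=np.deg2rad(-7.63); O=np.array([.497,-.0960,.048])
RF=Q.from_euler('z',A).as_matrix()
def toR(p): return (np.asarray(p)-O)@RF
def toW(p): return RF@np.asarray(p)+O
def plan(target_rec, s=None):
    "tool shift/turn to get TCP to recess-frame point, jaws along recess x, pointing down"
    s=s or monitor.read_state()
    R0=Q.from_quat(s['eef_rot']); d=R0.inv().apply(toW(target_rec)-s['ee_pos'])
    yd=RF[:,0]; z=np.array([0,0,-1.]); x=np.cross(yd,z)
    Rt=Q.from_matrix(np.stack([x,yd,z],1)); rv=(R0.inv()*Rt).as_rotvec()
    print('xyz',np.round(d,4),'rot',np.round(rv/(2*np.pi),4),'TCP rec',np.round(toR(s['ee_pos']),4),'F',np.round(s['ft_force'],1),'w',round(s['width'],4),'t',s['time'])
E
python3 - <<'E'
from h import *
for n in('top','scene'):
    w=cloud(dict(np.load(n+'0.npz'))); q=toR(w)
    m=(q[...,2]>.041)&(q[...,2]<.053)&(abs(q[...,1])<.06)&(abs(q[...,0]-.02)<.04)
    P=q[m]; print(n,'rib top',m.sum(),np.median(P,0),np.percentile(P,[3,97],0))
    m=(abs(q[...,0]-.02)<.15)&(abs(q[...,1])<.09)&(q[...,2]>0.012)&(q[...,2]<.033); P=q[m]; print(np.percentile(P,[.5,99.5],0))
    m=(q[...,2]>.095)&(q[...,2]<.125)&(abs(q[...,0]-.15)<.04)&(abs(q[...,1])<.04);P=q[m]; print('bar',np.median(P,0),np.percentile(P,[3,97],0))
plan([.02,0,.155])
E
```

```text
top rib top 86 [ 0.01977058 -0.00053156  0.04864845] [[ 0.01404554 -0.02693159  0.04456836]
 [ 0.02568953  0.02807232  0.0515493 ]]
[[-0.10446443 -0.07554615  0.01231428]
 [ 0.14701237  0.07498885  0.03088251]]
bar [0.15850005 0.00026506 0.11160289] [[ 0.13527333 -0.02311878  0.10086862]
 [ 0.16709023  0.02207457  0.11936009]]
scene rib top 129 [ 0.02100783 -0.00032929  0.04884805] [[ 0.01278    -0.02705563  0.04194182]
 [ 0.02534334  0.02880801  0.05158992]]
[[-0.10608557 -0.07560115  0.01285648]
 [ 0.14665375  0.07477249  0.03015744]]
bar [ 0.15994796 -0.00186308  0.11406143] [[ 0.1375306  -0.0227912   0.10081321]
 [ 0.16612966  0.02241868  0.1179789 ]]
xyz [-0.5231 -0.5688  0.0892] rot [ 0.     -0.      0.2241] TCP rec [-0.4042  0.6459  0.2443] F [ 0.2 -0.5  0.1] w 0.0871 t 1.1
```

drive_tool(plan=[{"x": -0.26,"y": -0.26,"z": 0,"rz": 0.11,"fingers": 0.25},{"x": -0.26,"y": -0.26,"z": 0,"rz": 0.11,"fingers": 0.25},{"x": -0.26,"y": -0.26,"z": 0,"rz": 0.11,"fingers": 0.25},{"x": -0.26,"y": -0.26,"z": 0,"rz": 0.11,"fingers": 0.25},{"x": -0.26,"y": -0.26,"z": 0,"rz": 0.11,"fingers": 0.25},{"x": -0.26,"y": -0.26,"z": 0,"rz": 0.11,"fingers": 0.25},{"x": -0.523,"y": -0.569,"z": 0.06,"rz": 0.224,"fingers": 0.25},{"x": -0.523,"y": -0.569,"z": 0.06,"rz": 0.224,"fingers": 0.25},{"x": -0.523,"y": -0.569,"z": 0.06,"rz": 0.224,"fingers": 0.25},{"x": -0.523,"y": -0.569,"z": 0.06,"rz": 0.224,"fingers": 0.25},{"x": -0.523,"y": -0.569,"z": 0.06,"rz": 0.224,"fingers": 0.25},{"x": -0.523,"y": -0.569,"z": 0.06,"rz": 0.224,"fingers": 0.25}])

```text
validation failed for argument at $.pl...
```

Run:
```python
from h import *
plan([.0203,0,.155])
print(monitor.read_state()['joint_positions'])
```

```text
xyz [-0.5234 -0.5687  0.0892] rot [ 0.     -0.      0.2241] TCP rec [-0.4042  0.6459  0.2443] F [ 0.2 -0.5  0.1] w 0.0871 t 1.1
[-1.29762355  0.33219761 -0.0646982   1.46010858  0.021588    1.34988596
 -0.08846603]
```

drive_tool(plan=[{"x": -0.03,"y": -0.03,"z": 0.001,"rx": 0.0,"ry": 0.0,"rz": 0.01,"fingers": 0.25}])

```text
time: 1.23
ee_pos: [0.2001, 0.5616, 0.2907]
eef_rot: [0.177, 0.984, 0.0, -0.001]
ft_force: [0.9, -0.2, 1.2]
width: 0.0825
```

Run:
```python
from h import *
plan([.0203,0,.155]); plan([-.15,.32,.24])
```

```text
xyz [-0.5271 -0.5087  0.087 ] rot [-1.000e-04 -2.000e-04  2.146e-01] TCP rec [-0.3816  0.6124  0.2427] F [ 0.9 -0.2  1.2] w 0.0825 t 1.225
xyz [-0.2904 -0.2341  0.0023] rot [-1.000e-04 -2.000e-04  2.146e-01] TCP rec [-0.3816  0.6124  0.2427] F [ 0.9 -0.2  1.2] w 0.0825 t 1.225
```

drive_tool(plan=[{"x": -0.27,"y": -0.24,"z": 0.001,"rx": 0.0,"ry": 0.0,"rz": 0.11,"fingers": 0.25},{"x": -0.27,"y": -0.24,"z": 0.001,"rx": 0.0,"ry": 0.0,"rz": 0.11,"fingers": 0.25},{"x": -0.27,"y": -0.24,"z": 0.001,"rx": 0.0,"ry": 0.0,"rz": 0.11,"fingers": 0.25},{"x": -0.27,"y": -0.24,"z": 0.001,"rx": 0.0,"ry": 0.0,"rz": 0.11,"fingers": 0.25},{"x": -0.27,"y": -0.24,"z": 0.001,"rx": 0.0,"ry": 0.0,"rz": 0.11,"fingers": 0.25},{"x": -0.527,"y": -0.509,"z": 0.06,"rx": 0.0,"ry": 0.0,"rz": 0.2146,"fingers": 0.25},{"x": -0.527,"y": -0.509,"z": 0.06,"rx": 0.0,"ry": 0.0,"rz": 0.2146,"fingers": 0.25},{"x": -0.527,"y": -0.509,"z": 0.06,"rx": 0.0,"ry": 0.0,"rz": 0.2146,"fingers": 0.25},{"x": -0.527,"y": -0.509,"z": 0.06,"rx": 0.0,"ry": 0.0,"rz": 0.2146,"fingers": 0.25},{"x": -0.527,"y": -0.509,"z": 0.06,"rx": 0.0,"ry": 0.0,"rz": 0.2146,"fingers": 0.25},{"x": -0.527,"y": -0.509,"z": 0.06,"rx": 0.0,"ry": 0.0,"rz": 0.2146,"fingers": 0.25},{"x": -0.527,"y": -0.509,"z": 0.06,"rx": 0.0,"ry": 0.0,"rz": 0.2146,"fingers": 0.25}])

```text
time: 2.72
ee_pos: [0.5175, -0.1036, 0.2313]
eef_rot: [0.754, 0.657, 0.0, 0.0]
ft_force: [0.1, 1.3, 0.3]
width: 0.0215
```

Run:
```python
from h import *
c=viewer.camera('wrist'); save(c,'w1')
plan([.0203,0,.110])
w=toR(cloud(c)); m=(w[...,2]>.041)&(w[...,2]<.053)&(abs(w[...,1])<.04)&(abs(w[...,0]-.02)<.03)
print(m.sum(), np.median(w[m],0),np.percentile(w[m],[3,97],0))
print(monitor.read_state()['joint_positions'])
```

```text
xyz [ 0.0105 -0.0026  0.0726] rot [ 0.0003  0.0005 -0.0013] TCP rec [ 0.0227 -0.0103  0.1827] F [-3.  -3.7  0.3] w 0.0217 t 2.775
1325 [0.01940573 0.00576179 0.04992082] [[ 0.01395564 -0.02394815  0.04769486]
 [ 0.02497992  0.0323356   0.05119421]]
[-0.50913673  0.18525472  0.70440826  1.82808411 -0.12624875  1.17261268
  0.09408084]
```

View pics/w1.png

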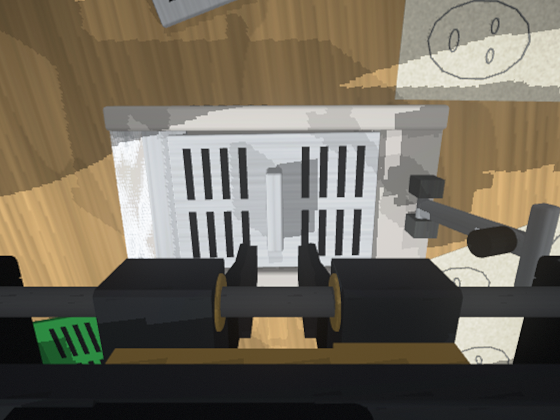

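The wrist view shows the rib at px (274,210), between the two fingers at (246,270) and (308,270). I'll centre on it, settle, then lower.

Run:
```python
from h import *
plan([.0198,0,.110])
```

```text
xyz [ 0.0105 -0.0031  0.0726] rot [ 0.0003  0.0005 -0.0013] TCP rec [ 0.0227 -0.0103  0.1827] F [-3.  -3.7  0.3] w 0.0217 t 2.775
```

drive_tool(plan=[{"x": 0.0,"y": 0.0,"z": 0.03,"rx": 0.0,"ry": 0.0,"rz": 0.0,"fingers": 0.25},{"x": 0.0,"y": 0.0,"z": 0.03,"rx": 0.0,"ry": 0.0,"rz": 0.0,"fingers": 0.25},{"x": 0.0,"y": 0.0,"z": 0.03,"rx": 0.0,"ry": 0.0,"rz": 0.0,"fingers": 0.25}])

```text
time: 3.15
ee_pos: [0.5172, -0.1009, 0.2021]
eef_rot: [0.753, 0.658, 0.0, 0.0]
ft_force: [0.7, 0.2, 0.0]
width: 0.0218
```

Run:
```python
from h import *
plan([.0200,0,.110])
```

```text
xyz [ 0.0021 -0.0007  0.0441] rot [ 0.0001 -0.     -0.0004] TCP rec [ 0.0207 -0.0022  0.1541] F [0.7 0.2 0. ] w 0.0218 t 3.15
```

drive_tool(plan=[{"x": 0.0,"y": 0.0,"z": 0.025,"rx": 0.0,"ry": 0.0,"rz": 0.0,"fingers": 0.25},{"x": 0.0,"y": 0.0,"z": 0.05,"rx": 0.0,"ry": 0.0,"rz": 0.0,"fingers": 0.25},{"x": 0.0,"y": 0.0,"z": 0.05,"rx": 0.0,"ry": 0.0,"rz": 0.0,"fingers": 0.25},{"x": 0.0,"y": 0.0,"z": 0.05,"rx": 0.0,"ry": 0.0,"rz": 0.0,"fingers": 0.25}])

```text
time: 3.65
ee_pos: [0.5177, -0.1011, 0.1528]
eef_rot: [0.753, 0.657, 0.001, 0.001]
ft_force: [0.2, 0.0, -0.0]
width: 0.0219
```

Run:
```python
from h import *
plan([.0420,0,.104])
c=viewer.camera('scene'); save(c,'s2')
im=cv2.imread('pics/s2.png')[190:340,180:340]; cv2.imwrite('pics/s2c.png',cv2.resize(im,None,fx=4,fy=4,interpolation=2))
```

```text
xyz [0.0024 0.0208 0.0008] rot [ 0.0003 -0.0001 -0.0004] TCP rec [ 0.0212 -0.0023  0.1048] F [ 0.2  0.  -0. ] w 0.0219 t 3.65
```

View pics/s2c.png

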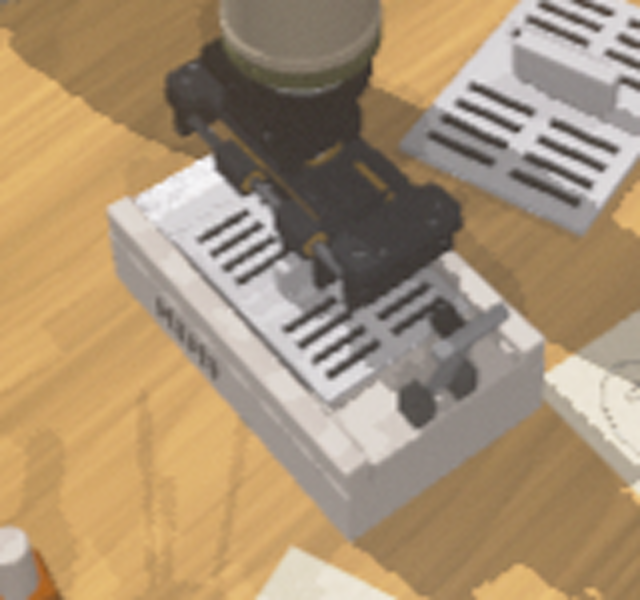

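The fingers straddle the rib at crop px (300,270) with no force, and the gripper body stays clear of the arm's bar. I'll push outward.

drive_tool(plan=[{"x": 0.001,"y": 0.005,"z": 0.0,"rx": 0.0,"ry": 0.0,"rz": 0.0,"fingers": 0.25},{"x": 0.001,"y": 0.01,"z": 0.0,"rx": 0.0,"ry": 0.0,"rz": 0.0,"fingers": 0.25},{"x": 0.001,"y": 0.015,"z": 0.0,"rx": 0.0,"ry": 0.0,"rz": 0.0,"fingers": 0.25},{"x": 0.001,"y": 0.019,"z": 0.0,"rx": 0.0,"ry": 0.0,"rz": 0.0,"fingers": 0.25},{"x": 0.001,"y": 0.022,"z": 0.0,"rx": 0.0,"ry": 0.0,"rz": 0.0,"fingers": 0.25},{"x": 0.001,"y": 0.022,"z": 0.0,"rx": 0.0,"ry": 0.0,"rz": 0.0,"fingers": 0.25}])

```text
time: 4.45
ee_pos: [0.5391, -0.1033, 0.1511]
eef_rot: [0.754, 0.657, -0.0, 0.0]
ft_force: [-0.2, 0.4, 0.8]
width: 0.0221
```

```bash
cat > look.py <<'E'
import sys
from h import *
n=sys.argv[1]
plan([0,0,.1])
for k in('scene','wrist'):
    c=viewer.camera(k); save(c,n+k[0])
    np.savez(n+k[0]+'.npz',**c)
    q=toR(cloud(c))
    print(k)
    for a in np.arange(-.1,.14,.01):
        m=(abs(q[...,0]-a)<.005)&(abs(q[...,1])<.05)&(q[...,2]<.075)
        if m.sum()>15: print(round(a,3),m.sum(),np.round(np.percentile(q[m][:,2],[10,50,90])*1000,1))
a=cv2.imread(f'pics/{n}s.png')[190:340,180:340]; a=cv2.resize(a,(448,420),interpolation=2)
b=cv2.resize(cv2.imread(f'pics/{n}w.png'),(350,420)); cv2.imwrite(f'pics/{n}.png',np.hstack([a,b]))
E
python3 look.py a1
```

```text
xyz [ 0.0015 -0.0427  0.0031] rot [ 0.      0.     -0.0005] TCP rec [ 0.0427 -0.0016  0.1031] F [-0.2  0.4  0.8] w 0.0221 t 4.45
scene
-0.1 73 [16.4 18.2 19.8]
-0.09 71 [16.1 17.9 20.2]
-0.08 70 [15.9 17.9 20.4]
-0.07 59 [16.  18.  19.7]
-0.06 78 [ 0.7 17.1 20.1]
-0.05 125 [-0.5  3.2 18.9]
-0.04 44 [2.3 5.1 7.9]
-0.03 75 [ 6.3  8.3 10.4]
-0.02 69 [ 7.8  9.8 11.1]
-0.01 65 [ 8.8 10.8 13.3]
-0.0 56 [10.6 12.  14.1]
0.01 57 [11.8 13.4 15.1]
0.02 41 [13.2 15.2 35.3]
0.03 43 [14.2 17.8 43.1]
0.04 103 [17.1 30.7 44.9]
0.05 84 [18.  19.7 28.6]
0.06 104 [18.7 21.6 49.8]
0.07 71 [19.5 21.9 24.1]
0.08 80 [21.6 23.8 25.7]
0.09 125 [23.3 25.4 27.3]
0.1 104 [24.5 26.2 28.5]
0.11 102 [25.1 27.8 29.5]
0.12 125 [16.3 22.3 29.1]
0.13 112 [16.2 19.  37.9]
wrist
-0.1 2233 [17.4 18.2 19. ]
-0.09 2203 [17.5 18.2 19. ]
-0.08 2225 [17.4 18.2 19. ]
-0.07 2168 [17.4 18.2 19. ]
-0.06 1998 [17.4 18.2 19. ]
-0.05 3048 [ 1.3 14.4 18.7]
-0.04 1202 [1.4 2.4 7.5]
-0.03 1520 [7.2 8.3 9.2]
-0.02 1572 [ 8.9  9.7 10.6]
-0.01 1564 [10.2 11.2 12.1]
-0.0 1580 [11.4 12.5 13.6]
0.01 1692 [13.  13.9 14.8]
0.02 1732 [14.5 15.5 52.8]
0.03 2326 [16.  35.  62.6]
0.04 2453 [17.9 43.3 44.7]
0.05 2424 [18.8 19.8 34.6]
0.06 2240 [20.  21.4 66.3]
0.07 1806 [21.5 22.4 23.2]
0.08 1741 [22.8 23.9 24.7]
0.09 1775 [24.1 25.2 26.3]
0.1 1798 [25.6 26.5 27.6]
0.11 1786 [27.  28.  28.9]
0.12 977 [28.1 28.9 29.8]
0.13 2887 [17.7 26.9 38.9]
```

View pics/a1.png

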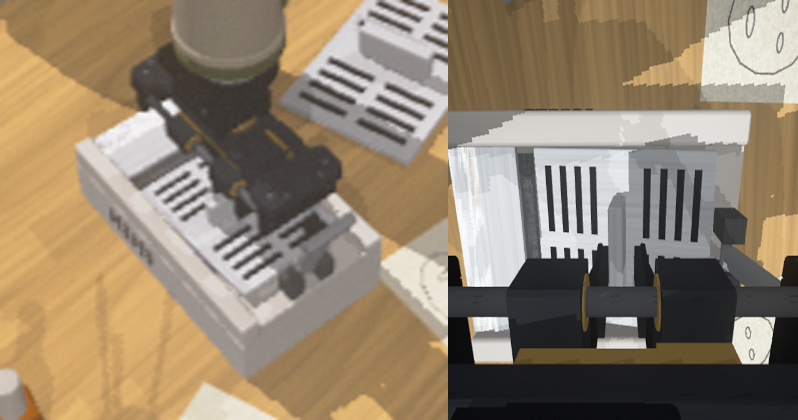

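The near edge has dropped to the floor at recess x ≈ -40 mm, and the far edge is up on the deck at 29 mm. I'll pull back while lowering gradually.

drive_tool(plan=[{"x": 0.001,"y": -0.008,"z": 0.001,"rx": 0.0,"ry": 0.0,"rz": 0.0,"fingers": 0.25},{"x": 0.001,"y": -0.014,"z": 0.003,"rx": 0.0,"ry": 0.0,"rz": 0.0,"fingers": 0.25},{"x": 0.001,"y": -0.02,"z": 0.006,"rx": 0.0,"ry": 0.0,"rz": 0.0,"fingers": 0.25},{"x": 0.001,"y": -0.025,"z": 0.008,"rx": 0.0,"ry": 0.0,"rz": 0.0,"fingers": 0.25},{"x": 0.001,"y": -0.03,"z": 0.008,"rx": 0.0,"ry": 0.0,"rz": 0.0,"fingers": 0.25},{"x": 0.001,"y": -0.034,"z": 0.008,"rx": 0.0,"ry": 0.0,"rz": 0.0,"fingers": 0.25},{"x": 0.001,"y": -0.034,"z": 0.008,"rx": 0.0,"ry": 0.0,"rz": 0.0,"fingers": 0.25}])

```text
time: 5.42
ee_pos: [0.5049, -0.0975, 0.1431]
eef_rot: [0.754, 0.657, -0.0, -0.0]
ft_force: [-0.1, 1.0, 1.0]
width: 0.0216
```

```bash
python3 look.py a2
```

```text
xyz [ 0.0004 -0.008  -0.0049] rot [-0.0001 -0.     -0.0005] TCP rec [ 0.008  -0.0004  0.0951] F [-0.1  1.   1. ] w 0.0216 t 5.425
scene
-0.1 54 [15.7 17.8 20.5]
-0.09 54 [16.  18.3 20. ]
-0.08 57 [16.6 18.1 20.5]
-0.07 61 [15.7 18.  20.2]
-0.06 72 [15.4 18.  20. ]
-0.05 109 [ 7.1 12.2 19.5]
-0.04 55 [ 8.2 10.5 12.4]
-0.03 60 [ 8.8 11.1 13.1]
-0.02 49 [10.3 12.5 14.7]
-0.01 47 [11.4 13.8 31.8]
-0.0 41 [12.6 14.8 38.5]
0.01 68 [14.9 26.  42.8]
0.02 105 [15.6 19.5 38.2]
0.03 93 [15.2 18.6 40.7]
0.04 61 [17.  19.4 20.5]
0.05 121 [18.5 20.7 22.9]
0.06 129 [19.3 21.5 23.6]
0.07 130 [20.4 22.5 24.4]
0.08 137 [21.7 23.9 25.6]
0.09 166 [16.9 23.2 25.9]
0.1 114 [15.8 17.9 19.6]
0.11 105 [15.6 17.8 20. ]
0.12 72 [16.1 18.5 20. ]
0.13 113 [16.5 19.2 37.4]
wrist
-0.1 2256 [17.4 18.2 19. ]
-0.09 1995 [17.4 18.2 19. ]
-0.08 1727 [17.4 18.2 19. ]
-0.07 1642 [17.5 18.3 19. ]
-0.06 1647 [17.5 18.2 19. ]
-0.05 2092 [ 8.9 17.5 18.8]
-0.04 1562 [ 9.2 10.2 11.2]
-0.03 1591 [10.3 11.3 12.2]
-0.02 1709 [11.6 12.5 13.3]
-0.01 2129 [13.  14.2 61.6]
-0.0 2496 [13.8 14.8 43.2]
0.01 2589 [15.4 41.2 42.6]
0.02 2517 [16.4 18.5 55.5]
0.03 1960 [17.3 18.3 56.4]
0.04 1755 [18.4 19.3 20.1]
0.05 1712 [19.4 20.5 21.4]
0.06 1748 [20.6 21.5 22.6]
0.07 1732 [21.8 22.7 23.6]
0.08 1770 [22.9 23.9 24.8]
0.09 1402 [23.8 24.7 25.6]
0.1 1593 [17.4 18.2 19. ]
0.11 2089 [17.4 18.2 18.9]
0.12 2351 [17.4 18.2 18.9]
0.13 4368 [17.7 24.6 38.4]
```

View pics/a2.png

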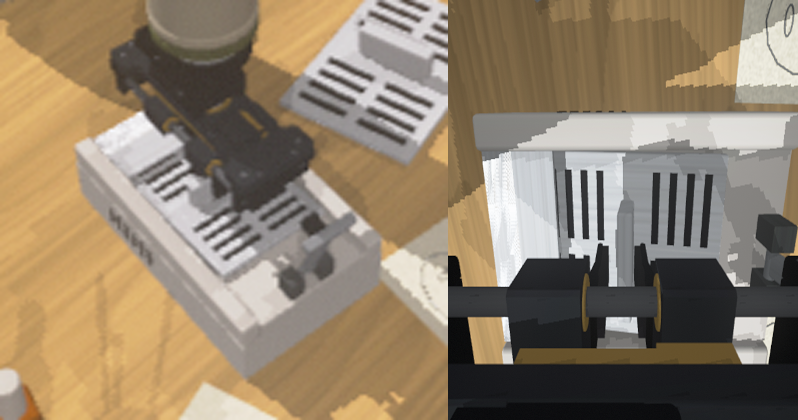

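The edge is under the lip and the far edge is now at about +94 mm. I'll go on.

drive_tool(plan=[{"x": 0.0,"y": -0.004,"z": 0.002,"rx": 0.0,"ry": 0.0,"rz": 0.0,"fingers": 0.25},{"x": 0.0,"y": -0.008,"z": 0.003,"rx": 0.0,"ry": 0.0,"rz": 0.0,"fingers": 0.25},{"x": 0.0,"y": -0.011,"z": 0.003,"rx": 0.0,"ry": 0.0,"rz": 0.0,"fingers": 0.25},{"x": 0.0,"y": -0.0135,"z": 0.003,"rx": 0.0,"ry": 0.0,"rz": 0.0,"fingers": 0.25},{"x": 0.0,"y": -0.0135,"z": 0.003,"rx": 0.0,"ry": 0.0,"rz": 0.0,"fingers": 0.25}])

```text
time: 6.15
ee_pos: [0.4916, -0.0956, 0.1401]
eef_rot: [0.754, 0.657, -0.0, -0.0]
ft_force: [0.8, -0.2, 0.3]
width: 0.0219
```

```bash
python3 look.py a3 | grep -A30 -e xyz -e wrist | sed '/scene/,/wrist/d'
```

```text
xyz [ 0.0004  0.0054 -0.0079] rot [-0.0001 -0.     -0.0005] TCP rec [-0.0054 -0.0003  0.0921] F [ 0.8 -0.2  0.3] w 0.0219 t 6.15
-0.1 1938 [17.5 18.2 19. ]
-0.09 1727 [17.4 18.2 19. ]
-0.08 1653 [17.5 18.2 19. ]
-0.07 1650 [17.4 18.2 19. ]
-0.06 1647 [17.4 18.2 19. ]
-0.05 2099 [ 6.8 17.4 18.8]
-0.04 1663 [6.6 7.4 8.2]
-0.03 1672 [6.5 7.3 8.3]
-0.02 2901 [ 6.7  8.1 68.8]
-0.01 2178 [ 6.5  7.3 31.2]
-0.0 2435 [ 6.9 32.6 33.7]
0.01 2655 [ 6.7 15.5 71.9]
0.02 1685 [6.5 7.4 8.3]
0.03 1663 [6.4 7.3 8. ]
0.04 1617 [6.6 7.3 8.1]
0.05 1634 [6.5 7.3 8.1]
0.06 1649 [6.4 7.2 8. ]
0.07 1625 [6.5 7.3 8. ]
0.08 2630 [ 1.5  7.5 17.5]
0.09 1992 [17.4 18.2 19. ]
0.1 2279 [17.4 18.2 18.9]
0.11 2479 [17.4 18.1 18.9]
0.12 2484 [17.4 18.2 19. ]
0.13 3409 [17.6 18.9 35.1]
```

View pics/a3.png

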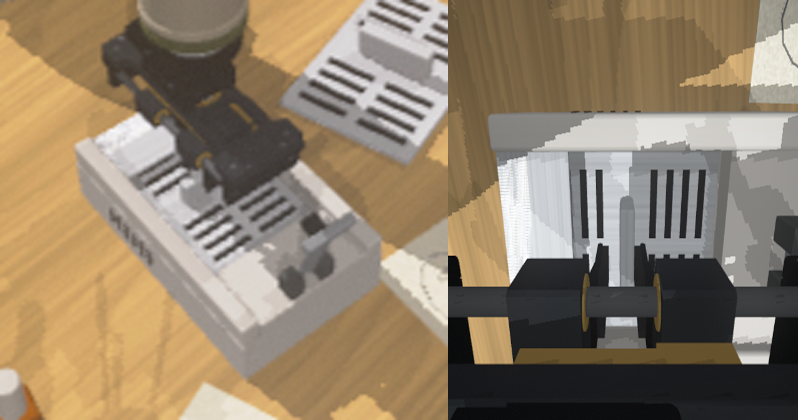

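The cover is level: plate top is about 7 mm above the floor along its whole length. Next I'll rise, close the fingers and go behind the cross bar.

drive_tool(plan=[{"x": 0.0,"y": 0.004,"z": 0.0,"rx": 0.0,"ry": 0.0,"rz": 0.0,"fingers": 0.25},{"x": 0.0,"y": 0.005,"z": -0.03,"rx": 0.0,"ry": 0.0,"rz": 0.0,"fingers": 0.25},{"x": 0.0,"y": 0.005,"z": -0.09,"rx": 0.0,"ry": 0.0,"rz": 0.0,"fingers": 0.0},{"x": 0.0,"y": 0.005,"z": -0.153,"rx": 0.0,"ry": 0.0,"rz": 0.0,"fingers": 0.0},{"x": 0.0,"y": 0.005,"z": -0.153,"rx": 0.0,"ry": 0.0,"rz": 0.0,"fingers": 0.0},{"x": 0.0,"y": 0.06,"z": -0.153,"rx": 0.0,"ry": 0.0,"rz": 0.0,"fingers": 0.0},{"x": 0.0,"y": 0.12,"z": -0.153,"rx": 0.0,"ry": 0.0,"rz": 0.0,"fingers": 0.0},{"x": 0.0,"y": 0.17,"z": -0.153,"rx": 0.0,"ry": 0.0,"rz": 0.0,"fingers": 0.0},{"x": 0.0,"y": 0.197,"z": -0.153,"rx": 0.0,"ry": 0.0,"rz": 0.0,"fingers": 0.0},{"x": 0.0,"y": 0.197,"z": -0.153,"rx": 0.0,"ry": 0.0,"rz": 0.0,"fingers": 0.0},{"x": 0.0,"y": 0.197,"z": -0.153,"rx": 0.0,"ry": 0.0,"rz": 0.0,"fingers": 0.0}])

```text
time: 7.62
ee_pos: [0.6866, -0.1228, 0.2924]
eef_rot: [0.754, 0.657, -0.001, -0.0]
ft_force: [-0.1, -0.1, -0.4]
width: 0.0004
```

Run:
```python
from h import *
plan([.192,0,.168])
c=viewer.camera('top'); save(c,'t4'); q=toR(cloud(c))
m=(abs(q[...,0])<.03)&(abs(q[...,1])<.04)&(q[...,2]>.025)&(q[...,2]<.04); P=q[m];print('rib',m.sum(),P.mean(0),np.percentile(P,[3,97],0))
m=(abs(q[...,0]-.04)<.03)&(abs(q[...,1])<.05);print('plate',np.median(q[m][:,2]))
print(monitor.read_state()['joint_positions'])
im=cv2.imread('pics/t4.png')[90:250,240:400]; cv2.imwrite('pics/t4c.png',cv2.resize(im,None,fx=3.7,fy=3.7,interpolation=2))
```

```text
xyz [0.0014 0.0006 0.0764] rot [-0.0002  0.     -0.0006] TCP rec [ 0.1915 -0.0014  0.2444] F [-0.1 -0.1 -0.4] w 0.0004 t 7.625<stdin>:4: RuntimeWarning: Mean of empty slice.
  ret = um.true_divide(
Traceback (most recent call last):
IndexError: index -1 is out of bounds for axis 0 with size 0
```

Top is hidden by the arm. I'll check with the scene camera instead.

Run:
```python
from h import *
c=viewer.camera('scene'); save(c,'s4'); q=toR(cloud(c))
m=(abs(q[...,0])<.03)&(abs(q[...,1])<.04)&(q[...,2]>.025)&(q[...,2]<.04); P=q[m];print('rib',m.sum())
if m.sum(): print(P.mean(0),np.percentile(P,[3,97],0))
for a in(-.04,-.02,.03,.06):
  m=(abs(q[...,0]-a)<.01)&(abs(q[...,1])<.05);print('plate',m.sum(),np.nanmedian(q[m][:,2]))
im=cv2.imread('pics/s4.png')[190:340,180:340]; cv2.imwrite('pics/s4c.png',cv2.resize(im,None,fx=4,fy=4,interpolation=2))
```

```text
rib 125
[-0.00018783  0.00080372  0.03119902] [[-0.00671359 -0.02742787  0.02552473]
 [ 0.00471615  0.02969543  0.03522659]]
plate 605 0.5674029826071592
plate 524 0.5829258720391084
plate 729 0.5669041698758366
plate 791 0.5654115692173849
```

View pics/s4c.png

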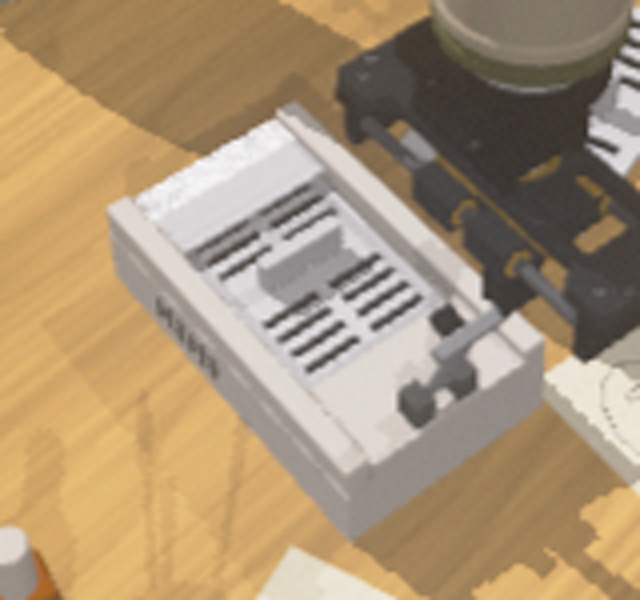

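The cover is home and level, with the rib at x ≈ 0. I'll lower behind the bar and pull it towards the robot.

drive_tool(plan=[{"x": 0.0,"y": 0.0,"z": 0.04,"rx": 0.0,"ry": 0.0,"rz": 0.0,"fingers": 0.0},{"x": 0.0,"y": 0.0,"z": 0.077,"rx": 0.0,"ry": 0.0,"rz": 0.0,"fingers": 0.0},{"x": 0.0,"y": 0.0,"z": 0.077,"rx": 0.0,"ry": 0.0,"rz": 0.0,"fingers": 0.0},{"x": 0.0,"y": -0.012,"z": 0.077,"rx": 0.0,"ry": 0.0,"rz": 0.0,"fingers": 0.0},{"x": 0.0,"y": -0.02,"z": 0.077,"rx": 0.0,"ry": 0.0,"rz": 0.0,"fingers": 0.0},{"x": 0.0,"y": -0.028,"z": 0.077,"rx": 0.0,"ry": 0.0,"rz": 0.0,"fingers": 0.0},{"x": 0.0,"y": -0.036,"z": 0.077,"rx": 0.0,"ry": 0.0,"rz": 0.0,"fingers": 0.0}])

```text
time: 8.6
ee_pos: [0.6511, -0.1175, 0.2169]
eef_rot: [0.754, 0.657, 0.0, 0.0]
ft_force: [-0.6, 1.4, -0.4]
width: 0.0003
```

Run:
```python
from h import *
plan([.192,0,.168])
c=viewer.camera('scene'); save(c,'s5')
im=cv2.imread('pics/s5.png')[190:340,180:340]; cv2.imwrite('pics/s5c.png',cv2.resize(im,None,fx=4,fy=4,interpolation=2))
```

```text
xyz [0.0009 0.0364 0.0009] rot [ 0.0001 -0.0001 -0.0005] TCP rec [ 0.1556 -0.0008  0.1689] F [-0.6  1.4 -0.4] w 0.0003 t 8.6
```

View pics/s5c.png

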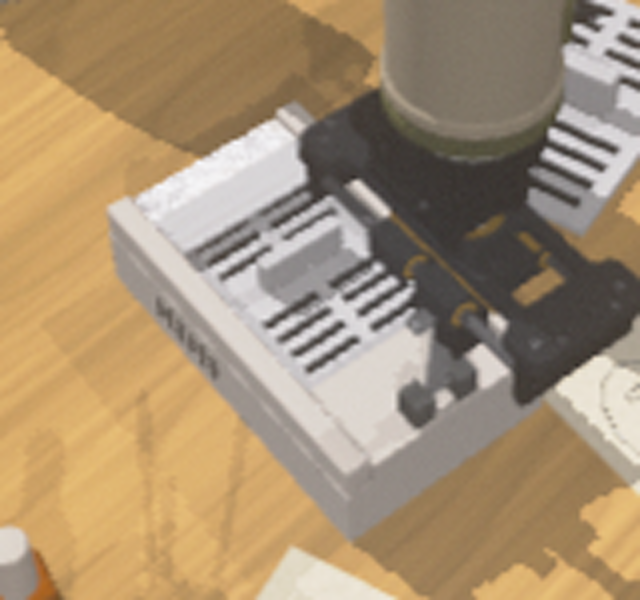

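The bar is moving with the fingers, about upright now (crop px (420,320)). I'll keep going.

drive_tool(plan=[{"x": 0.0,"y": -0.01,"z": 0.0,"rx": 0.0,"ry": 0.0,"rz": 0.0,"fingers": 0.0},{"x": 0.0,"y": -0.02,"z": 0.0,"rx": 0.0,"ry": 0.0,"rz": 0.0,"fingers": 0.0},{"x": 0.0,"y": -0.03,"z": 0.0,"rx": 0.0,"ry": 0.0,"rz": 0.0,"fingers": 0.0},{"x": 0.0,"y": -0.04,"z": 0.0,"rx": 0.0,"ry": 0.0,"rz": 0.0,"fingers": 0.0},{"x": 0.0,"y": -0.04,"z": 0.0,"rx": 0.0,"ry": 0.0,"rz": 0.0,"fingers": 0.0},{"x": 0.0,"y": -0.04,"z": 0.0,"rx": 0.0,"ry": 0.0,"rz": 0.0,"fingers": 0.0}])

```text
time: 9.4
ee_pos: [0.612, -0.112, 0.2163]
eef_rot: [0.754, 0.657, 0.0, 0.0]
ft_force: [-0.1, -0.3, 0.2]
width: 0.0005
```

Run:
```python
from h import *
plan([.192,0,.168])
c=viewer.camera('scene'); save(c,'s6')
im=cv2.imread('pics/s6.png')[190:340,180:340]; cv2.imwrite('pics/s6c.png',cv2.resize(im,None,fx=4,fy=4,interpolation=2))
```

```text
xyz [0.0008 0.0759 0.0004] rot [ 0.0001 -0.     -0.0004] TCP rec [ 0.1161 -0.0006  0.1683] F [-0.1 -0.3  0.2] w 0.0005 t 9.4
```

View pics/s6c.png

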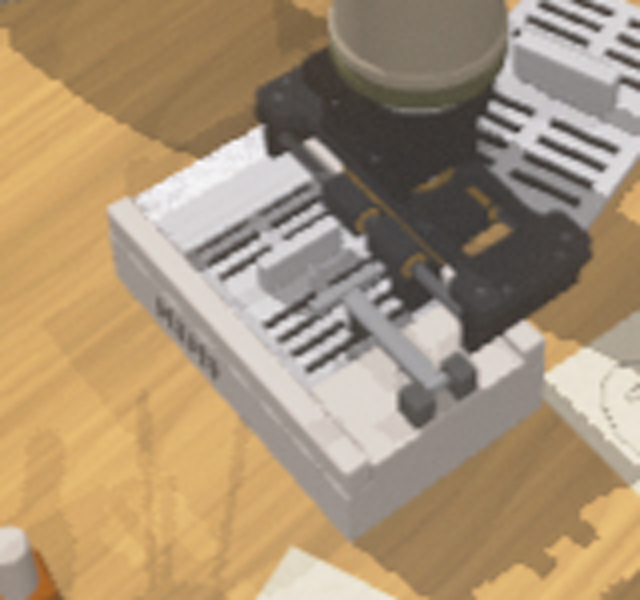

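The arm has fallen shut: its bar is at crop px (350,285), over the cover. I'll lift away and verify.

drive_tool(plan=[{"x": 0.0,"y": 0.0,"z": -0.05,"rx": 0.0,"ry": 0.0,"rz": 0.0,"fingers": 0.0},{"x": 0.0,"y": 0.0,"z": -0.1,"rx": 0.0,"ry": 0.0,"rz": 0.0,"fingers": 0.0},{"x": 0.05,"y": 0.0,"z": -0.1,"rx": 0.0,"ry": 0.0,"rz": 0.0,"fingers": 0.0},{"x": 0.1,"y": 0.0,"z": -0.1,"rx": 0.0,"ry": 0.0,"rz": 0.0,"fingers": 0.0},{"x": 0.16,"y": 0.0,"z": -0.1,"rx": 0.0,"ry": 0.0,"rz": 0.0,"fingers": 0.0},{"x": 0.22,"y": 0.0,"z": -0.1,"rx": 0.0,"ry": 0.0,"rz": 0.0,"fingers": 0.0},{"x": 0.22,"y": 0.0,"z": -0.1,"rx": 0.0,"ry": 0.0,"rz": 0.0,"fingers": 0.0}])

```text
time: 10.32
ee_pos: [0.6417, 0.1129, 0.315]
eef_rot: [0.751, 0.661, -0.0, -0.001]
ft_force: [-0.4, 0.1, -0.1]
width: 0.0006
```

Run:
```python
from h import *
plan([.192,0,.168])
for n in('scene','top'):
    c=viewer.camera(n); save(c,n+'9'); q=toR(cloud(c))
    m=(abs(q[...,0])<.02)&(abs(q[...,1])<.04)&(q[...,2]>.027)&(q[...,2]<.045); print(n,'rib',m.sum(),np.round(np.nanmean(q[m],0),4))
    for a in(-.04,-.02,.03,.06,.075):
        m=(abs(q[...,0]-a)<.006)&(abs(abs(q[...,1])-.038)<.01);print('plate',a,m.sum(),np.nanmedian(q[m][:,2]))
    for a in np.arange(.02,.15,.01):
        m=(abs(q[...,0]-a)<.005)&(abs(q[...,1])<.006);print('arm',round(a,3),m.sum(),np.nanmedian(q[m][:,2]))
    for l in('polish_a_mid','polish_b_mid','jar_mid'): print(l,[np.round(k['centre'],3) for k in nets.find_in(l,n)][:3])
a=cv2.imread('pics/scene9.png')[190:340,180:340]; b=cv2.imread('pics/top9.png')[90:250,240:400]
cv2.imwrite('pics/f.png',np.hstack([cv2.resize(a,(400,400),interpolation=2),cv2.resize(b,(400,400),interpolation=2)]))
```

```text
xyz [-0.2268  0.075   0.0986] rot [-0.0002 -0.0002  0.001 ] TCP rec [0.1157 0.2262 0.267 ] F [-0.4  0.1 -0.1] w 0.0006 t 10.325
scene rib 114 [-0.0004  0.0009  0.032 ]
plate -0.04 55 0.0072105859915030796
plate -0.02 36 0.007022441365607521
plate 0.03 50 0.006889533154701241
plate 0.06 66 0.006950548900357664
plate 0.075 37 0.006880380011561257
arm 0.02 17 0.0068675434270474706
arm 0.03 0 nan
arm 0.04 13 0.00747221671303637
arm 0.05 26 0.032881712691209694
arm 0.06 19 0.033565944723553606
arm 0.07 35 0.024793399791483692
arm 0.08 21 0.03246234881212366
arm 0.09 23 0.03185514880743205
arm 0.1 27 0.03186699870019642
arm 0.11 26 0.03218266632680948
arm 0.12 19 0.03263438821251878
arm 0.13 19 0.03289205138349953
arm 0.14 26 0.018392146932641615
polish_a_mid [array([ 0.393, -0.357,  0.045])]
polish_b_mid [array([ 0.55 , -0.36 ,  0.048])]
jar_mid [array([ 0.698, -0.388,  0.067])]
top rib 79 [-0.0003  0.0009  0.0319]
plate -0.04 53 0.006032974349592865
plate -0.02 54 0.00596903955324328
plate 0.03 52 0.005621255380448706
plate 0.06 49 0.005699391283223762
plate 0.075 51 0.005011854598561613
arm 0.02 14 0.00452607406514198
arm 0.03 13 0.0037854275217404226
arm 0.04 17 0.006068216894344267
arm 0.05 17 0.03306811399079605
arm 0.06 13 0.029897144607615098
arm 0.07 13 0.03180295618510191
arm 0.08 16 0.031768062012789186
arm 0.09 14 0.031851094895007745
arm 0.1 13 0.033121115125465825
arm 0.11 15 0.03245699035871179
arm 0.12 13 0.03207411365780226
arm 0.13 13 0.031911851325076054
arm 0.14 10 0.023699717414070995
polish_a_mid [array([ 0.381, -0.34 ,  0.045]), array([ 0.538, -0.096,  0.069])]
polish_b_mid [array([ 0.527, -0.345,  0.045])]
jar_mid [array([ 0.698, -0.386,  0.065]), array([ 0.571, -0.108,  0.082])]
  return np.nanmean(a, axis, out=out, keepdims=keepdims)
```

View pics/f.png

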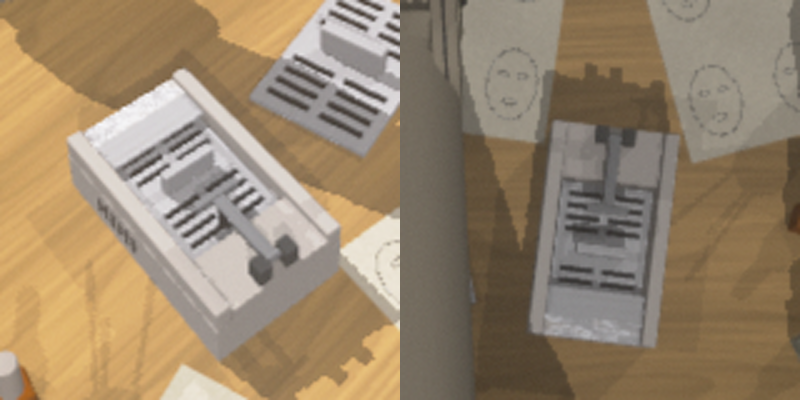

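View pics/scene9.png

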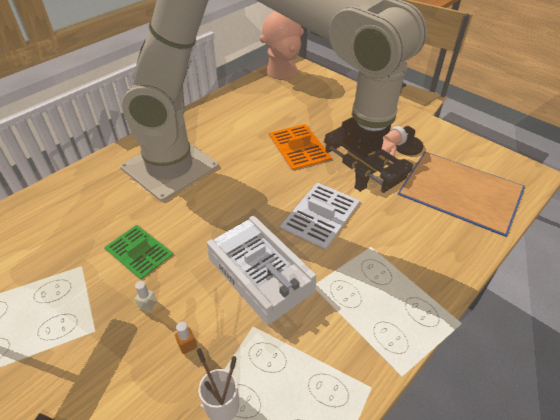

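The arm is level (top at 32–33 mm along its length), the cover is home, and the bottles and jar haven't moved. I'll hand in.

```bash
python3 -c "
from h import *
print(workorder.close_job())"
```

```text
the job is handed in; nothing more can be done
None
```

The filter cover is fitted, the hold-down arm is folded onto it, and the job is handed in at about 10.5 s of the 54 s allowed.

- **How it was done:** I held the rib loosely between the fingers and slid the cover outward until its near edge dropped to the recess floor. I then pulled it back under the lip until it fell level. With closed fingers behind the cross bar I pulled the arm past upright, and it fell shut by its own weight.
- **Cover:** The last scene and top pictures put the rib within 1 mm of the recess centre. The plate top is about 5–7 mm above the floor along its length, which means level on the floor.
- **Hold-down arm:** It lies level, with its top 32–33 mm above the recess floor all along. I could not see the foot itself; that it rests on the cover follows from the arm's height.
- **Surroundings:** The clear bottle and the jar were found where they started, within the networks' error. I had no starting measurement for the amber bottle, but it looks the same in the pictures before and after. The robot was clear of everything, and the force readings between moves stayed within about 5 N.
- **Disagreements:**
  - The two cameras differ by about 15–25 mm on the bottle positions, since each sees a different side.
  - The top picture also gave false second hits for the clear bottle and the jar on the collector.
  - The first move call was refused by the interface, and nothing moved.

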